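Reset the tripped key-cutting machine

TASK

The key-cutting machine on the shop counter has stalled on a key and tripped out. First switch it off by throwing its black bat switch right over to the white-dot side; then draw the carriage fully back off the cutting wheel, towards the front of the machine, by its black ball lever; then reach a fingertip down into the well of the breaker that has popped up (its red cap stands on a white collar) and press it in until it stays in. It is all done by pushing with the fingertips: pick nothing up, do not press the other breaker, and leave the machine switched off with the carriage back and the things on the counter where they lie.

Things in the scene. Friction and masses are not known exactly. Their poses are not given: they have to be found in the camera images.
- key_machine: Bench key-cutting machine, fixed; blue cast base 320 x 440 mm, 60 mm high. Origin: on the counter under the machine; the base reaches from -170 to +150 mm in its x and +-220 mm in its y. Its x points from the operator's front to the rear, y to the operator's left, z up.
- deck (a point): Middle of the flat top of the light-grey control pod, 110 mm above the counter, at machine x = -25, y = -145 mm; the pod measures 270 mm along machine x and 150 mm along y. It carries the bat switch near the front and, behind it, two round wells at machine x = +20 mm, y = -112 and -178 mm. Either may hold the tripped breaker.
- wheel (a point): Centre of the steel cutting wheel, 60 mm in diameter, at machine x = 12, y = 65 mm, 105 mm above the counter. The spindle, clear shield and blue motor head around and behind it reach from machine y = -50 to 200 mm, x = 12 to 150 mm (wheel from -20 mm), up to 170 mm above the counter.
- switch (a joint): Bat switch angle, rad: 0 = on (bat leans 0.45 rad to machine +y, towards the green dot), 0.9 = off (leans 0.45 rad to machine -y, towards the white dot). It stays where it is left; about 1.5 N at the tip moves it.
- switch_tip (a point): Tip of the black bat switch, a rod 46 mm long and 11 mm thick that pivots 3 mm above the pod deck (113 mm above the counter) at machine x = -95, y = -145 mm, about the machine's x axis. The tip is 41 mm above the pivot when on or off.
- carriage (a joint): Carriage position, m: 0 = run up against the cutting wheel, 0.04 = fully back towards the front of the machine (machine -x). It stays where it is left; about 3 N moves it.
- lever_ball (a point): Centre of the black ball, 30 mm in diameter, on top of an upright steel rod 10 mm thick that rises from the carriage; it moves with the carriage. Ball centre 152 mm above the counter; the carriage top is 89 mm above the counter and nothing else stands within 60 mm behind the rod (machine +x), 50 mm to its left or, above 110 mm, to its right.
- tripped_button (a joint): Travel of the tripped breaker's button, m: 0 = popped up (a white collar shows under the red cap), 0.008 = pressed fully in. It moves straight down, takes about 3 N and stays where it is left.
- tripped_cap (a point): Centre of the top face of the tripped breaker's red cap, 22 mm in diameter, on a white collar 27 mm in diameter. It sits at the centre of a round well 50 mm in diameter whose mouth is the pod deck (110 mm above the counter) and whose black floor is 30 mm below the deck. Popped up, the cap top is 16.5 mm below the deck; pressed in, 24.5 mm below the deck.
- sound_breaker: The other breaker, in the other, identical well; its red cap is already in, 24.5 mm below the deck, with no white collar showing. Not to be pressed. Origin: on the well's axis, 34 mm below the deck.
- wrench: Loose combination wrench lying on the counter, 200 mm long, 9 mm high; origin under its middle.
- pliers: Loose red-handled pliers lying on the counter, 165 mm long; origin under the middle.
- tape_measure: Loose yellow tape measure, 65 x 66 x 34 mm; origin under its middle.
- screwdriver: Loose screwdriver with a green handle lying on the counter; origin on its underside.
- hammer: Loose hammer with a black handle lying on the counter; origin on its underside.
- oil_can: Loose blue oil can standing on the counter to the right of the machine, 52 mm in diameter, 120 mm high; origin under its middle.
- key_carton: Loose carton of key blanks, 70 x 100 x 45 mm; origin under its middle.

How it is judged (in metres and radians):
On the way, in this order (a step that is already met when the one before it is completed fails the run):
1. the bat switch is thrown right over to off (value of joint switch above 0.75 rad), for 0.2 s.
2. the carriage is drawn fully back off the wheel (value of joint carriage above 0.034 m), for 0.2 s.
3. the tripped breaker's button is pressed in (value of joint tripped_button above 0.0065 m), for 0.2 s.
At the end, for the whole second after the job is handed in: The switch is off (past 0.75 of 0.9 rad), the carriage is back (34 mm or more of its 40 mm), the tripped breaker's button is in (6.5 mm or more of 8 mm), and every loose thing on the counter lies at rest within 25 mm of where it was, the oil can upright (value of joint switch above 0.75 rad and value of joint carriage above 0.034 m and value of joint tripped_button above 0.0065 m and distance of each of wrench, pliers, tape_measure, screwdriver, hammer, oil_can, key_carton from where it was at the start of the episode below 0.025 m and linear speed of each of wrench, pliers, tape_measure, screwdriver, hammer, oil_can, key_carton below 0.03 m/s and angle between oil_can's own z axis and vertical below 0.3 rad); the robot touches nothing.
It fails at once if the other, sound breaker is pressed (contact force between any of the fingers, the arm and sound_breaker above 1 N).
It fails at once if a thing on the counter is picked up, carried or shoved 25 mm or more out of place (distance of any of wrench, pliers, tape_measure, screwdriver, hammer, oil_can, key_carton from where it was at the start of the episode above 0.025 m).
It fails at once if the oil can is tipped over (angle between oil_can's own z axis and vertical above 0.5 rad).
It also fails if it takes over 48 s, if anything falls off the work surface, if the arm or the gripper's body presses on something with over 40 N, if the wrist force passes 120 N, or if a joint passes its speed limit or range.

ROBOT

A 6-joint arm with a two-finger parallel gripper is mounted at the origin on the work surface. World frame = base frame: x ahead of the robot, y to its left, z up, the work surface at z = 0. Lengths are in mm, angles in rad, forces in N, time in s.
With the tool pointing down it reaches from about 350 to 950 mm from the base axis. Payload 17.4 kg.
Tool frame: the origin (TCP) lies between the finger pads; the fingertips stand 25 mm ahead of it and the grasp point (between the pads) lies 6 mm ahead of it; z points along the fingers, y is the direction in which the jaws open and shut (so a half turn about z gives the same grasp; the last joint's range is limited). The gripper opens to 93 mm and grips with 3 to 60 N. Pads are 15 mm wide; open, the fingers measure 128 mm over their backs; the gripper's body (75 mm by 188 mm) begins 65 mm behind the grasp point.
Start: joints at [-1.299, 0.116, 1.442, -0, 1.584, -0.038], TCP at [205.777, -642.875, 243.646] pointing down, gripper open.
Joint ranges: [-2.83, 2.83], [-0.83, 2.19], [0.07, 2.5], [-1.14, 4.28], [0.01, 3], [-2.97, 2.97]. Speed limits (rad/s): [1.89, 1.89, 2.22, 3.14, 3.14, 3.14].

INTERFACE

Orientations are given as a 3x3 rotation matrix whose columns are the frame's x, y, z axes.
In Python, from bench import * gives the robot as it stands.
- The arm moves only by the tool servo_tool, never from a script. Its argument "moves" is one flat list of numbers, 5 for each row, row after row: the opening, from 0 (shut) to 1 (fully open), then the shift along the tool's x, y, z in m, then the turn about the tool's z in degrees. In form: [hand, x, y, z, roll, hand, x, y, z, roll, ...]. A call has 1 to 8 rows; each row is the pose to reach, as a shift and turn from the pose commanded when the call began, along the tool's axes at that moment; what a row does not reach only later rows make up. A row lasts 1/12 s, in which the tool goes at most 41.7 mm and 7.16 degrees, less where a joint would pass 70% of its speed; a pose out of reach is approached as far as the arm can. A call with a gripper value outside its range is refused whole. The fingers move at their own pace and stop on an object; "force" is the grip in N (left out, the last holds). Time passes only in rows, so rows that repeat a pose let the fingers close. It gives the time, the measured TCP pose, the force and the opening at its end, in the units of the state.
- observe(): the state, without advancing time (a new reading comes with each control period).
- capture(name): name is "scene" or "top"; returns a dict with "color" (400x640x3 uint8, blue, green, red), "z_map" (400x640 float32, mm along the optical axis (not along the pixel's ray), 0 where there is no reading), "fx", "fy", "cx", "cy" (pixels), "R" (3x3) and "t" (3): a world point X has camera coordinates R X + t. Camera axes: x right, y down, z forward; pixel columns grow to the right and rows downward; lengths in mm; the calibration is good to about 2 mm. A picture is of the moment at which its call begins.
- close_job(): hands the job in, once; it reports no verdict.
Trained networks look in the newest picture that a camera, given by its name, has taken for a name from the list of things; names that differ only in an ending like _2 or _b are one class to them, and where a whole thing is asked for, a point or a joint stands for the part that bears it (a point fixed in the world has none). Each returns a list of dicts, best first, with "confidence" (0 to 1); they miss things now and then, are a little off and sometimes report something else, mostly with a low value. They report only what shows in the picture. A call takes as long as a camera call.
- regions_of(camera, thing): "mask" (400x640 bool, what is visible of it) and "point" ([row, column] in pixels, amid what is visible of it).
The state is a dict: "clock": time; "joint_pos": joint angles; "qd": joint speeds; "joint_torque": joint torques, N m; "ee_pos": TCP position; "tool_rot": TCP orientation; "force": force on the tool from outside, world axes, zero at the start; "moment": the same for the moment, N m; "width": finger opening in mm.
Only numpy, scipy, OpenCV 4.12 (cv2) and the standard library are available. Lean on these libraries where they do the work, as an engineer would, in place of code of your own. Each camera call takes 0.05 s, during which the arm holds its last target.

## Working session

There is one attempt and no reset: what is moved stays moved. The work goes in short steps, Python scripts to look and compute and a tool call to move; the robot and the scene stay as the last step left them, time stands still between calls to the robot, and variables do not carry over. Pictures are saved under pics/ and viewed, and the job is handed in when it is done.

Besides the shell and the picture viewer there is one more tool, called after "Emit:" by a JSON object that holds its "method" and its "body". servo_tool: Moves the arm, as the interface text tells. Its arguments: {"type":"object","properties":{"moves":{"type":"array","items":{"type":"number"}},"force":{"type":"number"}},"required":["moves"]}

```bash
ls; mkdir -p pics; python3 - <<'E'
from bench import *
import cv2,numpy as np,pickle
s=observe();print(s)
for n in("scene","top"):
    c=capture(n);cv2.imwrite(f"pics/{n}0.png",c["color"]);pickle.dump(c,open(f"{n}0.pkl","wb"))
    print(n,c["R"],c["t"],c["fx"],c["cx"],c["cy"])
    for th in["key_machine","deck","switch_tip","lever_ball","tripped_cap","sound_breaker"]:
        try:
            for r in regions_of(n,th)[:2]:print(th,r["confidence"],r["point"],r["mask"].sum())
        except Exception as e:print(th,e)
E
```

```text
pics
{'clock': 0.0, 'joint_pos': array([-1.29883039e+00,  1.16485470e-01,  1.44226705e+00,  1.42761690e-05,
        1.58396282e+00, -3.77949428e-02]), 'qd': array([ 0.00075022,  0.00084679,  0.00093319,  0.00025241,  0.00057339,
       -0.00128044]), 'joint_torque': array([-4.50171894e-03, -7.21260667e+01, -6.22622037e+01,  7.75016122e-02,
        2.34508084e-02, -1.04407954e-04]), 'ee_pos': array([ 205.71460077, -642.71429394,  242.90439309]), 'tool_rot': array([[ 9.52406443e-01,  3.04830911e-01, -2.87831609e-04],
       [ 3.04831042e-01, -9.52405826e-01,  1.08525457e-03],
       [ 5.66866386e-05, -1.12134346e-03, -9.99999370e-01]]), 'force': array([-0.39726707, -0.06732753,  1.00843207]), 'moment': array([-0.01633499, -0.01048755,  0.03323768]), 'width': 92.8406970437076}
scene [[-0.16845377  0.98559366  0.01511504]
 [ 0.79015031  0.14418519 -0.59571228]
 [-0.58930961 -0.08840683 -0.80305568]] [ 249.59983839 -296.84280039 1814.1771792 ] 417.75791420337765 323.58275570222895 199.99861115333513
key_machine 0.65 [247.0, 385.7] 11791
key_machine 0.63 [186.1, 453.0] 520
deck 0.73 [245.0, 386.9] 11768
lever_ball 0.68 [221.5, 396.9] 1470
tripped_cap 0.43 [243.2, 356.1] 21
sound_breaker 0.19 [186.2, 448.1] 541
top [[-0.02018848 -0.99957134 -0.02120293]
 [-0.99266567  0.02256829 -0.11876674]
 [ 0.11919435  0.0186497  -0.99269577]] [-129.13591555  482.09064741 1489.57260246] 516.2355838409844 324.0302415892908 208.80317815600773
key_machine 0.71 [166.8, 246.7] 17246
deck 0.87 [170.1, 249.5] 17228
lever_ball 0.55 [196.3, 235.8] 2630
tripped_cap 0.41 [196.0, 234.6] 2650
tripped_cap 0.31 [195.5, 443.0] 532
sound_breaker 0.78 [150.3, 313.0] 183
```

```bash
python3 - <<'E'
import cv2
a=cv2.imread("pics/scene0.png");b=cv2.imread("pics/top0.png")
cv2.imwrite("pics/s0z.png",cv2.resize(a[160:340,270:510],None,fx=3.3,fy=3.3,interpolation=cv2.INTER_CUBIC))
cv2.imwrite("pics/t0z.png",cv2.resize(b[80:260,140:380],None,fx=3.3,fy=3.3,interpolation=cv2.INTER_CUBIC))
E
```

```text
(no output)
```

View pics/top0.png

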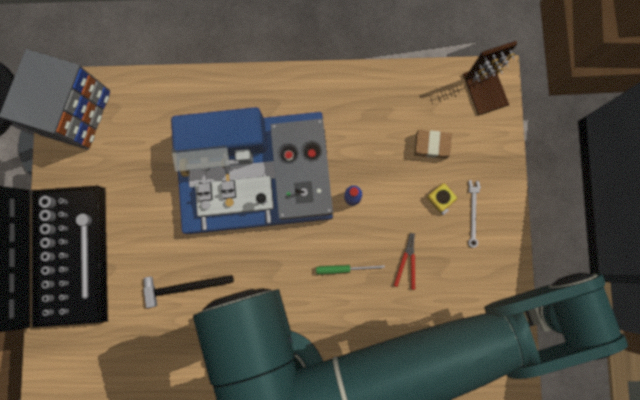

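View pics/scene0.png

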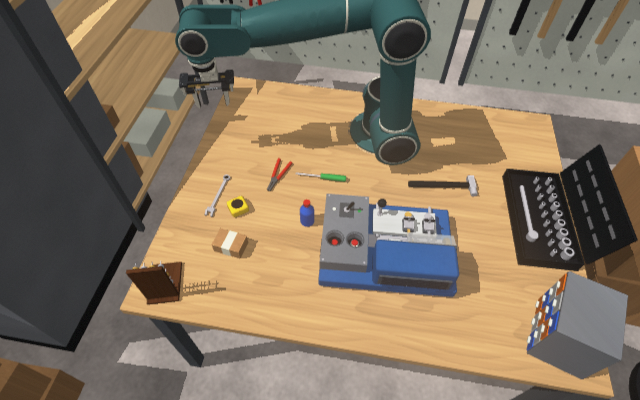

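```bash
ls pics
```

```text
s0z.png
scene0.png
t0z.png
top0.png
```

View pics/s0z.png

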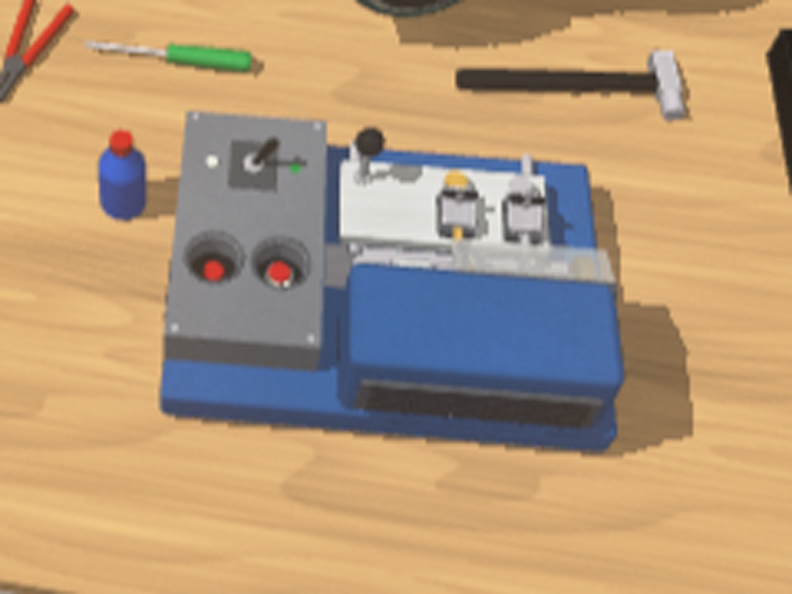

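View pics/t0z.png

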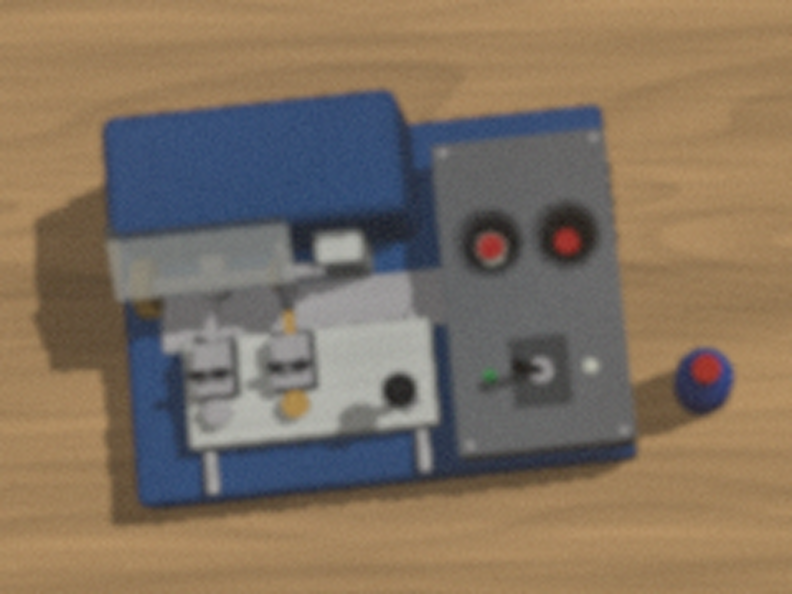

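The pictures show the machine facing the robot. The tripped breaker, with a white collar, is the one nearer machine +y: top-zoom pixel (490,247), scene-zoom pixel (280,272). The switch leans towards the green dot at top-zoom (489,377). The ball is at top-zoom (400,390). Next I'll measure the pose.

```bash
cat > h.py <<'E'
import numpy as np,cv2,pickle
def cloud(c):
    v,u=np.mgrid[0:400,0:640];z=c["z_map"].astype(float)
    P=np.stack([(u-c["cx"])/c["fx"]*z,(v-c["cy"])/c["fy"]*z,z],-1)
    W=(P-c["t"])@c["R"];W[z==0]=np.nan
    return W
def proj(c,X):
    p=np.asarray(X)@c["R"].T+c["t"];return np.stack([c["fx"]*p[...,0]/p[...,2]+c["cx"],c["fy"]*p[...,1]/p[...,2]+c["cy"]],-1)
def ray(c,u,v,z):
    d=c["R"].T@np.array([(u-c["cx"])/c["fx"],(v-c["cy"])/c["fy"],1]);o=-c["R"].T@c["t"];return o+d*(z-o[2])/d[2]
E
python3 - <<'E'
from h import *
for n in("top","scene"):
    c=pickle.load(open(n+"0.pkl","rb"));W=cloud(c)
    z=W[...,2]
    if n=="top": roi=np.s_[80:260,140:380];s=3.3;off=(140,80)
    else: roi=np.s_[160:340,270:510];off=(270,160)
    tab=z[roi];print(n,"table z",np.nanmedian(tab[np.abs(tab)<20]))
    hsv=cv2.cvtColor(c["color"],cv2.COLOR_BGR2HSV)
    m=np.zeros(z.shape,bool);m[roi]=(np.abs(z-110)<6)[roi]
    m&=hsv[...,1]<60
    m=cv2.morphologyEx(m.astype(np.uint8),cv2.MORPH_OPEN,np.ones((3,3)))
    k,l,st,ce=cv2.connectedComponentsWithStats(m)
    i=1+np.argmax(st[1:,4]);P=W[l==i];print(k,st[i],"z",np.median(P[:,2]))
    r=cv2.minAreaRect(P[:,:2].astype(np.float32));print(r)
    # key points
    zz=3.3
    def pt(x,y,h):return ray(c,(x+.5)/zz-.5+off[0],(y+.5)/zz-.5+off[1],h).round(1)
    if n=="top": L=dict(trip=(490,247,93.5),sound=(567,241,85.5),ball=(400,390,152),s1=(443,153,111),s2=(592,136,111),s3=(470,444,111),s4=(625,429,111),white=(591,366,110),green=(490,376,110))
    else: L=dict(trip=(280,272,93.5),sound=(214,271,85.5),ball=(370,142,152),s1=(311,338,111),s2=(174,327,111),s3=(319,126,111),s4=(195,117,111),white=(212,161,110),green=(296,167,110))
    for a,b in L.items():print(a,pt(*b))
E
```

```text
top table z 1.1557509582180645
8 [ 272  119   60   99 3827] z 110.90042505659972
((587.9769287109375, -79.04652404785156), (270.6526184082031, 148.59774780273438), 4.770554065704346)
trip [629.4 -41.6  93.5]
sound [ 634.9 -107.8   85.5]
ball [498.1  28.7 152. ]
s1 [708.8  -3.6 111. ]
s2 [ 720.4 -132.   111. ]
s3 [456.7 -24.2 111. ]
s4 [ 466.5 -154.9  111. ]
white [ 520.9 -127.3  110. ]
green [514.3 -41.7 110. ]
scene table z 1.38565286096147
6 [ 320  194   49   71 2574] z 111.1967192044902
((586.9012451171875, -81.53431701660156), (269.9318542480469, 150.22291564941406), 4.884316444396973)
trip [629.1 -44.1  93.5]
sound [ 634.9 -109.4   85.5]
ball [496.7  26.8 152. ]
s1 [706.7  -6.  111. ]
s2 [ 718.  -136.1  111. ]
s3 [454.5 -25.8 111. ]
s4 [ 466.3 -156.9  111. ]
white [ 519.  -130.4  110. ]
green [510.9 -43.5 110. ]
```

```bash
cat >> h.py <<'E'
th=np.deg2rad(4.83);D=np.array([587.5,-80.2]);MX=np.array([np.cos(th),np.sin(th)]);MY=np.array([-np.sin(th),np.cos(th)])
def m2w(mx,my):return D+(mx+25)*MX+(my+145)*MY
def w2m(p):
    d=np.asarray(p)[:2]-D;return np.array([d@MX-25,d@MY-145])
def shift(mx,my,tipz):
    "tool-axis shift (m) from present pose to fingertips at machine mx,my, height tipz"
    from bench import observe
    s=observe();R=s["tool_rot"];p=m2w(mx,my);g=np.array([p[0],p[1],tipz+25])
    tgt=np.deg2rad(94.83);cur=np.arctan2(R[1,0],R[0,0])
    print("t",round(s["clock"],2),"mach",w2m(s["ee_pos"]).round(1),"tip z",round(s["ee_pos"][2]-25,1),"F",s["force"].round(1),"w",round(s["width"],1))
    print("shift",(R.T@(g-s["ee_pos"])/1000).round(4),"roll",round(-np.rad2deg(tgt-cur),1))
E
python3 -c "
from h import *
shift(-95,-95,200)"
```

```text
t 0.7 mach [-452.8 -673.5] tip z 218.6 F [0.8 0.3 0.1] w 93.0
shift [ 0.478  -0.4839  0.0186] roll -77.1
```

Emit:
{"method": "servo_tool", "body": {"moves": [0,0.02,-0.02,0,-5,0,0.045,-0.045,0,-12,0,0.07,-0.07,0,-19,0,0.098,-0.098,0,-26,0,0.126,-0.126,0,-33,0,0.154,-0.154,0,-40,0,0.182,-0.182,0,-47,0,0.21,-0.21,0,-54], "force": 20}}

```text
clock: 1.37
ee_pos: [342.1, -377.1, 243.8]
tool_rot: [[0.308, 0.951, 0.0], [0.951, -0.308, -0.0], [-0.0, 0.0, -1.0]]
force: [0.9, -0.1, -0.3]
width: 44.3
```

```bash
python3 -c "
from h import *
shift(-95,-95,200)"
```

```text
t 1.37 mach [-294.5 -420.2] tip z 218.8 F [ 0.9 -0.1 -0.3] w 44.3
shift [0.3771 0.0582 0.0187] roll -22.8
```

Emit:
{"method": "servo_tool", "body": {"moves": [0,0.038,0.006,0,-5,0,0.076,0.012,0,-10,0,0.114,0.018,0,-15,0,0.152,0.024,0,-20,0,0.19,0.03,0,-22.8,0,0.228,0.036,0,-22.8,0,0.266,0.042,0,-22.8,0,0.3,0.047,0,-22.8]}}

```text
clock: 2.03
ee_pos: [480.9, -106.4, 244.0]
tool_rot: [[-0.08, 0.997, 0.001], [0.997, 0.08, -0.0], [-0.0, 0.001, -1.0]]
force: [0.0, -0.6, -0.0]
width: 0.5
```

```bash
python3 -c "
from h import *
shift(-95,-95,135)"
```

```text
t 2.03 mach [-133.4 -162.2] tip z 219.0 F [ 0.  -0.6 -0. ] w 0.5
shift [0.0674 0.0381 0.084 ] roll -0.3
```

Emit:
{"method": "servo_tool", "body": {"moves": [0,0.03,0.02,0,0,0,0.06,0.036,0,0,0,0.067,0.038,0.01,0,0,0.067,0.038,0.035,0,0,0.067,0.038,0.06,0,0,0.067,0.038,0.08,0,0,0.067,0.038,0.084,0,0,0.067,0.038,0.084,0]}}

```text
clock: 2.7
ee_pos: [512.3, -39.1, 158.6]
tool_rot: [[-0.079, 0.997, -0.002], [0.997, 0.079, 0.0], [0.0, -0.002, -1.0]]
force: [0.3, -0.5, -0.2]
width: 0.4
```

```bash
cat > look.py <<'E'
import sys
from bench import *
from h import *
i=sys.argv[1];ims=[]
for n,r in(("scene",np.s_[150:300,300:480]),("top",np.s_[90:240,170:350])):
    c=capture(n);pickle.dump(c,open(f"{n}{i}.pkl","wb"));ims.append(cv2.resize(c["color"][r],None,fx=2.2,fy=2.2,interpolation=cv2.INTER_CUBIC))
cv2.imwrite(f"pics/l{i}.png",np.hstack(ims))
E
python3 look.py 1; python3 -c "
from h import *
shift(-95,-141.5,133)"
```

```text
t 2.8 mach [-95.5 -97.8] tip z 135.9 F [ 0.6 -0.1  0.2] w 0.4
shift [-0.0437  0.0008  0.003 ] roll -0.3
```

View pics/l1.png

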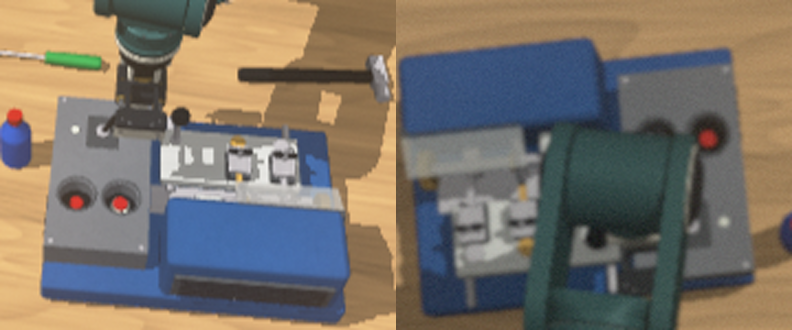

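The fingertips (scene half, about (140,130)) stand on the +y side of the bat, by its base plate at (100,130). Now I push it over.

Emit:
{"method": "servo_tool", "body": {"moves": [0,-0.008,0.001,0.003,0,0,-0.016,0.001,0.003,0,0,-0.024,0.001,0.003,0,0,-0.03,0.001,0.003,0,0,-0.036,0.001,0.003,0,0,-0.041,0.001,0.003,0,0,-0.044,0.001,0.003,0,0,-0.044,0.001,0.003,0]}}

```text
clock: 3.47
ee_pos: [517.6, -82.6, 156.8]
tool_rot: [[-0.079, 0.997, 0.001], [0.997, 0.079, 0.002], [0.002, 0.001, -1.0]]
force: [2.7, 8.9, 4.0]
width: 0.2
```

```bash
python3 look.py 2; python3 -c "
from h import *
shift(-95,-100,160)"
```

```text
t 3.57 mach [ -94.8 -141.4] tip z 131.9 F [2.1 6.2 3.5] w 0.8
shift [ 0.0415 -0.0004 -0.0281] roll -0.3
```

View pics/l2.png

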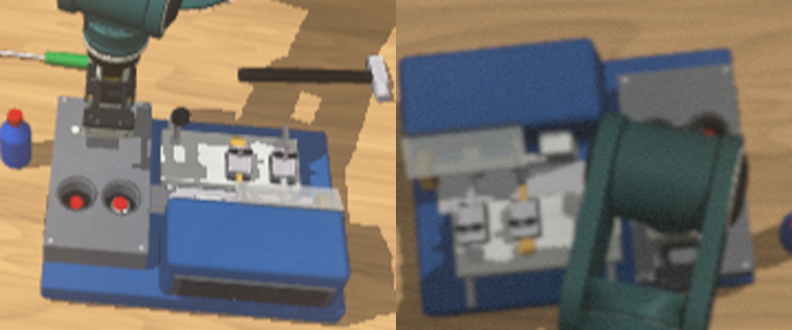

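The switch resisted with 6–9 N against the roughly 3 N needed at that height, so it seems to be at its stop. I'll back off and look before going on.

Emit:
{"method": "servo_tool", "body": {"moves": [0,0.015,0,-0.005,0,0,0.04,0.005,-0.03,0,0,0.07,0.015,-0.055,0,0,0.1,0.025,-0.06,0,0,0.115,0.031,-0.06,0,0,0.115,0.031,-0.06,0]}}

```text
clock: 4.07
ee_pos: [539.7, 36.6, 216.9]
tool_rot: [[-0.082, 0.997, 0.0], [0.997, 0.082, -0.0], [-0.0, 0.0, -1.0]]
force: [0.4, -1.1, -1.2]
width: 0.9
```

```bash
python3 look.py 3; python3 -c "
from h import *
shift(-65,-30,132)
for n in ('scene','top'):
  c=pickle.load(open(n+'3.pkl','rb'))
  for my,z in((-165,154),(-125,154)):
    print(n,my,proj(c,[*m2w(-95,my),z]))"
```

```text
t 4.17 mach [-63.7 -26.7] tip z 191.1 F [ 0.3 -0.1 -0.3] w 0.5
shift [-0.0032 -0.0013  0.0591] roll -0.2
scene -165 [341.54616245 201.96496286]
scene -125 [353.52385701 202.89304478]
top -165 [310.38717165 188.76374411]
top -125 [295.69291978 190.33652746]
```

View pics/l3.png

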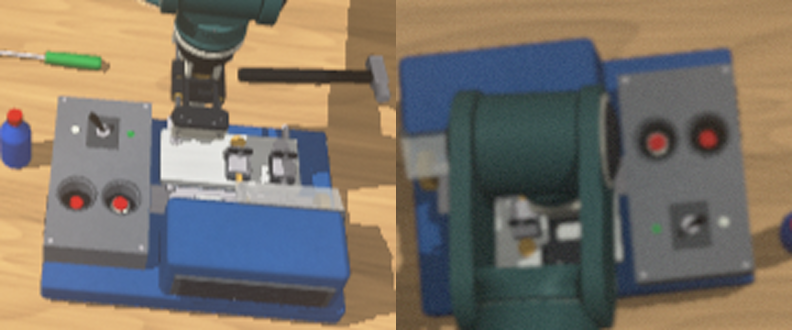

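In the scene picture the bat tip is at about (341,202) in full-frame pixels. That matches the predicted off position, so the switch is fully over. Next I descend behind the ball.

Emit:
{"method": "servo_tool", "body": {"moves": [0,-0.003,0,0.01,0,0,-0.003,0,0.03,0,0,-0.003,0,0.05,0,0,-0.003,0,0.058,0,0,-0.003,0,0.058,0]}}

```text
clock: 4.58
ee_pos: [538.3, 30.5, 156.0]
tool_rot: [[-0.078, 0.997, -0.004], [0.997, 0.078, -0.0], [0.0, -0.004, -1.0]]
force: [-0.2, -0.2, 0.6]
width: 0.7
```

```bash
python3 look.py 4; python3 -c "
from h import *
shift(-113.2,-30,132)"
```

```text
t 4.68 mach [-63.6 -30.3] tip z 133.9 F [0.4 0.4 0.6] w 0.6
shift [ 0.0001 -0.0496  0.002 ] roll -0.3
```

View pics/l4.png

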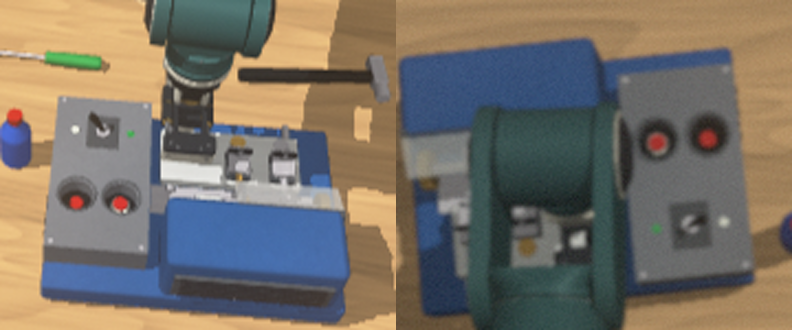

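The fingers (scene half, about (187,145)) stand behind the ball with no contact force. Now I draw the lever towards the front.

Emit:
{"method": "servo_tool", "body": {"moves": [0,0,-0.005,0.002,0,0,0,-0.012,0.002,0,0,0,-0.019,0.002,0,0,0,-0.026,0.002,0,0,0,-0.033,0.002,0,0,0,-0.039,0.002,0,0,0,-0.044,0.002,0,0,0,-0.047,0.002,0]}}

```text
clock: 5.35
ee_pos: [492.0, 27.7, 157.1]
tool_rot: [[-0.079, 0.997, 0.001], [0.997, 0.079, -0.0], [-0.0, 0.001, -1.0]]
force: [3.7, -2.3, 2.5]
width: 0.5
```

Emit:
{"method": "servo_tool", "body": {"moves": [0,0,-0.001,0,0,0,0,-0.002,0,0,0,0,-0.002,0,0]}}

```text
clock: 5.6
ee_pos: [490.5, 27.7, 156.7]
tool_rot: [[-0.079, 0.997, -0.0], [0.997, 0.079, 0.0], [0.0, -0.0, -1.0]]
force: [1.5, 0.6, 1.5]
width: 0.8
```

```bash
python3 look.py 5; python3 -c "
from h import *
shift(-60,-30,132)"
```

```text
t 5.7 mach [-112.5  -29.3] tip z 131.5 F [0.8 0.2 1. ] w 0.5
shift [-0.0004  0.0526 -0.0005] roll -0.3
```

View pics/l5.png

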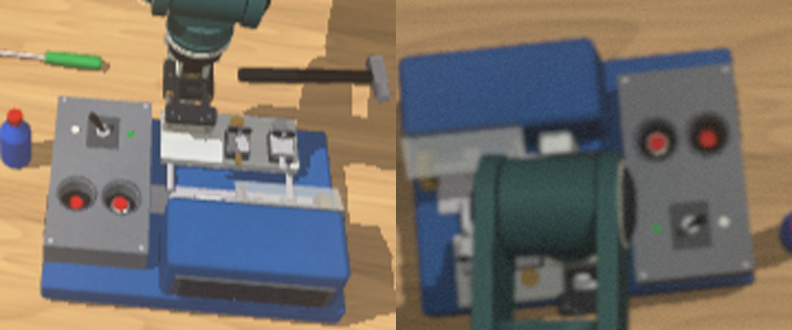

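The carriage has moved forward, but I feel no end-stop force yet. I'll go further until it rises.

Emit:
{"method": "servo_tool", "body": {"moves": [0,0,-0.001,0,0,0,0,-0.002,0,0,0,0,-0.003,0,0,0,0,-0.003,0,0]}}

```text
clock: 6.03
ee_pos: [489.2, 27.6, 156.8]
tool_rot: [[-0.079, 0.997, 0.005], [0.997, 0.079, 0.001], [0.0, 0.005, -1.0]]
force: [22.9, 3.1, -7.7]
width: 0.3
```

22.9 N: that is the end stop. I back away, lift and check.

Emit:
{"method": "servo_tool", "body": {"moves": [0,0,0.008,0,0,0,0,0.02,-0.005,0,0,0,0.035,-0.03,0,0,-0.015,0.055,-0.06,0,0,-0.045,0.085,-0.065,0,0,-0.07,0.115,-0.065,0,0,-0.082,0.133,-0.065,0,0,-0.082,0.133,-0.065,0]}}

```text
clock: 6.7
ee_pos: [628.9, -46.0, 220.0]
tool_rot: [[-0.077, 0.997, -0.002], [0.997, 0.077, -0.0], [0.0, -0.002, -1.0]]
force: [-0.1, -0.2, -0.1]
width: 0.4
```

```bash
python3 look.py 6; python3 -c "
from h import *
shift(20,-112,115)
for n in ('scene','top'):
  c=pickle.load(open(n+'6.pkl','rb'))
  print(n,proj(c,[*m2w(-145.7,-30),152]))"
```

```text
t 6.8 mach [  17.  -112.3] tip z 195.4 F [-0.1 -0.5 -0.2] w 0.6
shift [0.0003 0.0032 0.0804] roll -0.3
scene [382.02617545 193.41965251]
top [262.61030249 212.65364406]
```

View pics/l6.png

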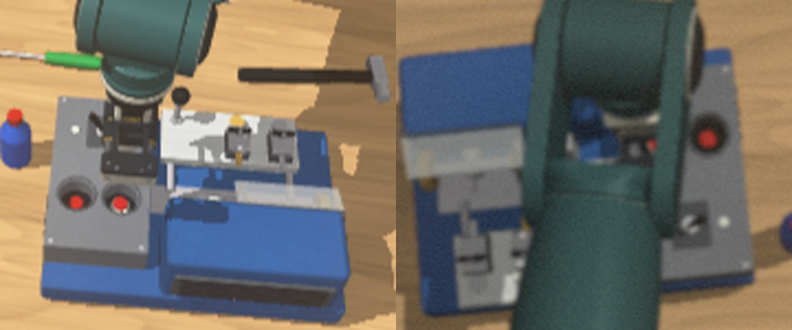

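The ball is at about (382,193) in full-frame scene pixels, matching the predicted fully-back position. Next I descend to just above the well.

Emit:
{"method": "servo_tool", "body": {"moves": [0,0,0.003,0.015,0,0,0,0.003,0.035,0,0,0,0.003,0.055,0,0,0,0.003,0.07,0,0,0,0.003,0.078,0,0,0,0.003,0.078,0,0,0,0.003,0.078,0]}}

```text
clock: 7.38
ee_pos: [629.5, -43.4, 143.9]
tool_rot: [[-0.08, 0.997, 0.0], [0.997, 0.08, 0.0], [0.0, 0.0, -1.0]]
force: [-0.4, 0.1, 0.1]
width: 0.7
```

```bash
python3 look.py 7; python3 -c "
from h import *
for i in range(1):shift(20,-112,93.5)
"
```

```text
t 7.48 mach [  20.5 -112.1] tip z 119.9 F [ 0.6 -0.1 -0.3] w 0.3
shift [ 0.0001 -0.0005  0.0264] roll -0.3
```

View pics/l7.png

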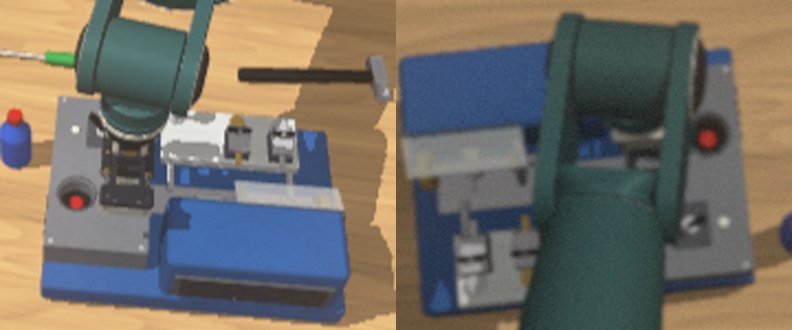

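The fingertips cover the tripped well at scene (128,205), and the sound well at (77,200) is clear. I go down.

Emit:
{"method": "servo_tool", "body": {"moves": [0,0,0,0.005,0,0,0,0,0.011,0,0,0,0,0.017,0,0,0,0,0.022,0,0,0,0,0.026,0,0,0,0,0.029,0,0,0,0,0.032,0,0,0,0,0.034,0]}}

```text
clock: 8.15
ee_pos: [629.7, -43.6, 110.4]
tool_rot: [[-0.079, 0.997, 0.0], [0.997, 0.079, -0.0], [-0.0, 0.0, -1.0]]
force: [-14.7, 1.3, 27.5]
width: 0.7
```

Emit:
{"method": "servo_tool", "body": {"moves": [0,0,0,0.001,0,0,0,0,0.002,0,0,0,0,0.002,0]}}

```text
clock: 8.4
ee_pos: [629.7, -43.6, 110.3]
tool_rot: [[-0.079, 0.997, 0.001], [0.997, 0.079, -0.0], [-0.0, 0.001, -1.0]]
force: [-15.2, 0.6, 26.8]
width: 0.3
```

The tip is at z≈85.3 (fully in = 85.5) with 27 N. I retract straight up and check.

Emit:
{"method": "servo_tool", "body": {"moves": [0,0,0,-0.01,0,0,0,0,-0.03,0,0,0,0,-0.055,0,0,0,0,-0.09,0,0,0,-0.03,-0.12,0,0,0,-0.07,-0.125,0,0,0,-0.105,-0.125,0,0,0,-0.14,-0.125,0]}}

```text
clock: 9.07
ee_pos: [488.8, -54.7, 233.1]
tool_rot: [[-0.08, 0.997, 0.001], [0.997, 0.08, -0.0], [-0.0, 0.001, -1.0]]
force: [-0.1, 0.0, 1.1]
width: 0.4
```

Emit:
{"method": "servo_tool", "body": {"moves": [0,0,-0.02,0,0,0,0.01,-0.03,0,0,0,0.01,-0.03,0,0]}}

```text
clock: 9.32
ee_pos: [458.1, -46.6, 233.3]
tool_rot: [[-0.079, 0.997, 0.002], [0.997, 0.079, -0.0], [-0.0, 0.002, -1.0]]
force: [0.7, -0.5, 0.6]
width: 0.6
```

```bash
python3 look.py 8; python3 - <<'E'
from h import *
shift(20,-112,115)
c0=pickle.load(open("scene0.pkl","rb"));c=pickle.load(open("scene8.pkl","rb"))
a=np.hstack([cv2.resize(x["color"][220:265,320:385],None,fx=6,fy=6,interpolation=cv2.INTER_CUBIC) for x in(c0,c)])
cv2.imwrite("pics/z8.png",a)
d=np.abs(c0["color"].astype(int)-c["color"]).max(2);print((d>40).sum())
E
```

```text
t 9.42 mach [-149.6 -101.3] tip z 208.0 F [-0.1 -0.1  0.1] w 0.7
shift [-0.0099  0.1695  0.0932] roll -0.3
26952
```

View pics/l8.png

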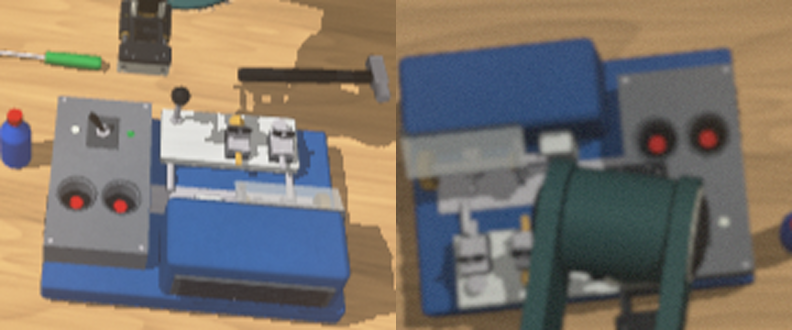

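View pics/z8.png

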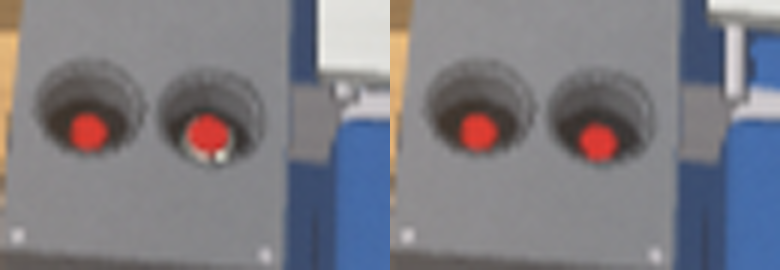

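The white collar no longer shows and both caps now sit alike in their wells. The switch is off, the carriage is back and the arm is clear, so I hand in.

```bash
python3 -c "
from bench import *
print(close_job())"
```

```text
the job is handed in; nothing more can be done
None
```

I carried out all three steps in order with the closed fingertips and handed the job in at about 9.4 s of the 48 s allowed. The hand-in reports no verdict.

1. **Switch:** I threw the bat switch over to the white-dot side. It resisted with 6–9 N at its stop. In the scene picture the bat tip lies where the off position was predicted.
2. **Carriage:** I drew it back by the ball lever until the force rose to about 23 N at the end stop. In the scene picture the ball lies where the fully-back position was predicted.
3. **Breaker:** I pressed the tripped one, in the well at machine y = -112. The fingertip reached about 85.3 mm above the counter (85.5 mm is fully in). The white collar no longer shows and its cap sits level with the other one.

- **Side force:** while pressing there was also a side force of about 15 N along -x. The fingertip may have rubbed the well wall. The button still went fully in.
- **Last checks:** the arm ended clear above the front of the machine with no contact force. It never went near the sound breaker. The oil can, screwdriver and hammer looked unmoved in the last pictures. I did not measure any loose thing against its start position, and the other four lay outside the final close-ups, but no move came near them.

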